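Sweep the sawing scrap into the scrap pan

TASK

Clear up after sawing: first draw the two bar stubs out of the front of the roofed cutting jig and leave them on the open bench, then slide the orange-gripped scraper straight up out of its slotted stand and, pushing with its blade, sweep the stubs and every loose offcut through the open front of the scrap pan until all are wholly inside. Do not touch the loose offcuts with the gripper's fingers, lift nothing that is to be swept, and do not disturb the coffee cup or the teal pliers. Last, put the scraper back down home in its stand and swing the pan's lid fully shut.

Things in the scene. Friction and masses are not known exactly. Their poses are not given: they have to be found in the camera images.
- scraper_grip (a point): Centre of the scraper's orange grip strip. The scraper is an upright thin plate: steel blade 90 mm wide (its own x axis) and 4 mm thick (its y axis), with an orange strip 90 x 12 x 30 mm along its upper edge. z is up; the blade's lower edge lies 100 mm below this point, the strip's top 15 mm above it. 0.14 kg; a moderate grip of 30 to 60 N holds it best. At the start it stands in the stand's slot, this point 106 mm above the bench, leaning a few degrees at most.
- stand: Green slotted stand, fixed, 126 x 60 mm foot, 53 mm high. Origin at the centre of its underside, z up, slot along its x axis. The slot is 9 mm wide (y) and 102 mm long (x, closed at both ends), its floor 6 mm above the bench, parallel up to 42 mm, then flared outward to about 26 mm wide at 53 mm. When the scraper is home its grip centre is 106 mm above the origin. A fresh start turns it up to 0.3 rad.
- pan: Grey scrap pan, fixed, without a raised sill (the floor is a 0.6 mm sheet, level with the bench). Origin on its floor, z up, its x axis points from the open front into the pan. Inside it is 210 mm wide (y -0.105 to 0.105) and 190 mm deep: open mouth at x = -0.09, back wall at x = 0.10; walls 4 mm thick and 45 mm high. Two wings of the same height splay forward and outward from the mouth corners by 35 degrees like a funnel, to x = -0.132, y = +/-0.137.
- pan_lid (a joint): Angle of the pan's blue lid, rad: 0 shut, about 1.5 to 1.6 (upright at the back of the pan) at the start. It is hinged along the pan's y axis at pan x = 0.106, z = 0.049. Plate 201 mm from the hinge to the front edge, 218 mm wide, 4 mm thick, with a 40 mm skirt at the front edge that hangs down over the mouth when shut and points toward the front when the lid stands open. A stiff hinge (0.3 N m) holds it wherever it is left; it can be pushed over from behind and pressed down.
- lid_edge (a point): Middle of the lid's front edge, on its outer face, 201 mm from the hinge.
- jig: Cutting jig with a red roof, fixed, 60 mm deep (x), 176 mm wide (y), 42 mm high with two screw heads 9 mm higher. Origin at the centre of its underside, z up, front at x = -0.03. Under the roof are two channels along x, centred at y = 0.045 and -0.045, 36 mm wide and 30 mm high, open at the front only.
- stub_1_mid (a point): Copper bar stub, 70 x 28 x 22 mm (x, y, z), 0.1 kg; this point is its centre, x along its length. At the start it lies in one of the jig's channels on the bench, its front 35 mm sticking out.
- stub_2_mid (a point): Steel bar stub, same size and mass as the copper one, in the jig's other channel.
- cup: White patterned coffee cup, a bystander, 78 mm in diameter, 68 mm high; origin at the centre of its underside.
- pliers: Pliers with teal handles lying flat, a bystander, 151 x 57 x 15 mm, long along its x axis; origin at the centre of its underside.
- offcut_1_mid (a point): Offcut of bare aluminium finned heat sink, 62 x 34 x 24 mm (x, y, z); this point is its centre, half-way up, its x axis along its length. Lies flat on the bench, about 0.06 to 0.13 kg. None when absent.
- offcut_2_mid (a point): Offcut of black finned heat sink, 60 x 32 x 22 mm (x, y, z); this point is its centre, half-way up, its x axis along its length. Lies flat on the bench, about 0.06 to 0.13 kg. None when absent.
- offcut_3_mid (a point): Offcut of silver slotted aluminium profile, 60 x 30 x 30 mm (x, y, z); this point is its centre, half-way up, its x axis along its length. Lies flat on the bench, about 0.06 to 0.13 kg. None when absent.
- offcut_4_mid (a point): Brass bar offcut with two drilled holes, 64 x 28 x 22 mm (x, y, z); this point is its centre, half-way up, its x axis along its length. Lies flat on the bench, about 0.06 to 0.13 kg. None when absent.
- offcut_5_mid (a point): Scrapped green terminal block, 62 x 32 x 22 mm (x, y, z); this point is its centre, half-way up, its x axis along its length. Lies flat on the bench, about 0.06 to 0.13 kg. None when absent.
Not all that is in view belongs to the job. Of the things shaped like the part that bears scraper_grip, the bare steel one is meant.

How it is judged:
On the way, in this order (a step that is already met when the one before it is completed fails the run):
1. both stubs are drawn out of the jig and lie on the open bench (x of each of stub_1_mid, stub_2_mid in the frame of jig below -0.075 m and x of each of stub_1_mid, stub_2_mid in the frame of pan below -0.1 m), for 0.2 s.
2. the scraper is lifted clear of its stand (z of scraper_grip in the frame of stand above 0.155 m), for 0.2 s.
3. every offcut and stub is inside the scrap pan (x of offcut_1_mid in the frame of pan between -0.07 and 0.105 m and y of offcut_1_mid in the frame of pan between -0.11 and 0.11 m and height (world z) of each of offcut_1_mid, offcut_2_mid, offcut_3_mid, offcut_4_mid, offcut_5_mid, stub_1_mid, stub_2_mid below 0.045 m and x of offcut_2_mid in the frame of pan between -0.07 and 0.105 m and y of offcut_2_mid in the frame of pan between -0.11 and 0.11 m and x of offcut_3_mid in the frame of pan between -0.07 and 0.105 m and y of offcut_3_mid in the frame of pan between -0.11 and 0.11 m and x of offcut_4_mid in the frame of pan between -0.07 and 0.105 m and y of offcut_4_mid in the frame of pan between -0.11 and 0.11 m and x of offcut_5_mid in the frame of pan between -0.07 and 0.105 m and y of offcut_5_mid in the frame of pan between -0.11 and 0.11 m and x of stub_1_mid in the frame of pan between -0.07 and 0.105 m and y of stub_1_mid in the frame of pan between -0.11 and 0.11 m and x of stub_2_mid in the frame of pan between -0.07 and 0.105 m and y of stub_2_mid in the frame of pan between -0.11 and 0.11 m), for 0.2 s.
At the end, for the whole second after the job is handed in: Every offcut present and both stubs rest on the pan floor, centre at least 20 mm past the mouth; the scraper stands home in its stand at rest (within 7 mm in height, 15 mm along and 20 mm across the slot, tilt under 0.2 rad); the lid is within 0.1 rad of shut (all of step 3 and z of scraper_grip in the frame of stand below 0.113 m and x of scraper_grip in the frame of stand between -0.015 and 0.015 m and y of scraper_grip in the frame of stand between -0.02 and 0.02 m and angle between scraper_grip's own z axis and vertical below 0.2 rad and value of joint pan_lid below 0.1 rad and linear speed of scraper below 0.02 m/s); the robot touches nothing.
It fails at once if an offcut is touched by the gripper's fingers (contact force between the fingers and offcut_1 above 0.3 N or contact force between the fingers and offcut_2 above 0.3 N or contact force between the fingers and offcut_3 above 0.3 N or contact force between the fingers and offcut_4 above 0.3 N or contact force between the fingers and offcut_5 above 0.3 N).
It fails at once if an offcut or a stub is lifted off the bench (centre above 60 mm) (height (world z) of any of offcut_1_mid, offcut_2_mid, offcut_3_mid, offcut_4_mid, offcut_5_mid, stub_1_mid, stub_2_mid above 0.06 m).
It fails at once if the coffee cup or the pliers are moved more than 30 mm (distance of any of cup, pliers from where it was at the start of the episode above 0.03 m).
Of offcut_1, offcut_2, offcut_3, offcut_4, offcut_5 only 2 to 4 are there at a start; the rules pass over those that are not, and their reading is None.
At some moment in a run one of offcut_1, offcut_2, offcut_3, offcut_4, offcut_5 may be knocked a few centimetres aside while the robot is not near it.
It also fails if it takes over 210 s, if anything falls off the work surface, if the arm or the gripper's body presses on something with over 40 N, if the wrist force passes 120 N, or if a joint passes its speed limit or range.

ROBOT

A 6-joint arm with a two-finger parallel gripper is mounted at the origin on a cart in front of the work surface, level with it; the furniture and walls round the work are solid. World frame = base frame: x ahead of the robot, y to its left, z up, the work surface at z = 0. Lengths are in m, angles in rad, forces in N, time in s.
With the tool pointing down it reaches from about 0.375 to 0.975 m from the base axis. Payload 3.8 kg.
Tool frame: the origin (TCP) lies on the centre line of the jaws, within the pads' length; the fingertips stand 14 mm ahead of it and the grasp point (between the pads) lies 5 mm behind it; z points along the fingers, y is the line along which they close (so a half turn about z gives the same grasp; the last joint's range is limited). The gripper opens to 85 mm and grips with 20 to 120 N. Pads are 22 mm wide; open, the fingers measure 114 mm over their backs; the gripper's body (76 mm by 85 mm) begins 54 mm behind the grasp point. The pads swing forward as they close: fully open they stand 13 mm farther back than shut.
Start: joints at [-1.154, 0.264, 1.604, -0, 1.274, -0.037], TCP at [0.296, -0.607, 0.245] pointing down, gripper open.
Joint ranges: [-2.63, 2.63], [-0.94, 2.18], [0.31, 2.57], [-1.31, 4.45], [0, 2.66], [-2.55, 2.55]. Speed limits (rad/s): [2.57, 2.57, 3.14, 3.14, 3.14, 3.14].

INTERFACE

Orientations are given as a rotation vector (axis times angle).
In Python, from workcell import bot, eyes, spot_in gives the robot as it stands.
- The arm moves only by the tool carry_out, never from a script. Its argument "series" is text: rows parted by semicolons, each of 4 numbers parted by spaces: the shift along the world's x, y, z in m, then the turn about the world's z in degrees. In form: tx ty tz roll; .... A call has 1 to 20 rows; each row shifts and turns the commanded pose from where the row before left it; what a row does not reach is not made up. A row lasts 1/8 s, in which the tool goes at most 62.5 mm and 10.7 degrees, less where a joint would pass 70% of its speed; a pose out of reach is approached as far as the arm can. A call is refused whole if a number of a shift passes 0.0625 or a number of a turn 10.7, either way. A call with a gripper value outside its range is refused whole. "jaw" is the gripper command: -1 is shut, 1 is fully open, values between are in proportion, set as the call begins (left out, the last holds). The fingers move at their own pace and stop on an object; "grip_force" is the grip in N (left out, the last holds). Time passes only in rows, so rows that do not move let the fingers close. It gives the time, the measured TCP pose, the force, the opening and the grip force at its end, in the units of the state.
- bot.read_state(): the state, without advancing time (a new reading comes with each control period).
- eyes.read_camera(name): name is "side" or "top" or "wrist"; returns (picture, depth): 420x560x3 uint8, blue, green, red; 420x560 float32, m along the optical axis (not along the pixel's ray), 0 where there is no reading.
- eyes.get_calibration(name): a dict with "K" (3x3 intrinsics, pixels), "position" and "rotation" of the camera in the world; the wrist camera has in their place "T_tool_cam" (4x4, takes a point from camera to tool coordinates, whose origin is the TCP and whose axes are the flange's). Camera axes: x right, y down, z forward; pixel columns grow to the right and rows downward; lengths in m; the calibration is good to about 2 mm. A picture is of the moment at which its call begins: read the wrist's pose just before it. get_calibration takes no time and is no camera call.
- bot.finish_job(): hands the job in; it is judged then, once.
Trained networks look in the newest picture that a camera, given by its name, has taken for a name from the list of things; names that differ only in an ending like _2 or _b are one class to them, and where a whole thing is asked for, a point or a joint stands for the part that bears it (a point fixed in the world has none). Each returns a list of dicts, best first, with "score" (0 to 1); they miss things now and then, are a little off and sometimes report something else, mostly with a low value. They report only what shows in the picture. A call takes as long as a camera call. They do not tell look-alikes from the thing itself.
- spot_in(camera, target): "rect" ([centre column, centre row, width, height] in pixels, round what is visible of it).
The state is a dict: "time": time; "q": joint angles; "joint_vel": joint speeds; "joint_torque": joint torques, N m; "tool_pos": TCP position; "tcp_rot": TCP orientation; "wrist_force": force on the tool from outside, world axes, zero at the start; "torque": the same for the moment, N m; "width": opening from 0.0 (shut) to 1.0 (fully open); "grip_force": force on a finger pad.
Only numpy, scipy, OpenCV 4.12 (cv2) and the standard library are available. Lean on these libraries where they do the work, as an engineer would, in place of code of your own. Each camera call takes 0.05 s, during which the arm holds its last target. There are 200 camera calls.

## Working session

There is one attempt and no reset: what is moved stays moved. The work goes in short steps, Python scripts to look and compute and a tool call to move; the robot and the scene stay as the last step left them, time stands still between calls to the robot, and variables do not carry over. Pictures are saved under pics/ and viewed, at most 14 in all, crops included, and the job is handed in when it is done.

Besides the shell and the picture viewer there is one more tool, called after "Call:" as name(argument=value, ...) on one line, values as JSON. carry_out: Moves the arm, as the interface text tells. Its arguments: {"type":"object","properties":{"series":{"type":"string"},"jaw":{"type":"number"},"grip_force":{"type":"number"}},"required":["series"]}

```bash
mkdir -p pics
cat > h.py <<'E'
import numpy as np, cv2
from workcell import bot, eyes, spot_in
from scipy.spatial.transform import Rotation as R
def cam(n):
    s=bot.read_state(); im,d=eyes.read_camera(n); c=eyes.get_calibration(n)
    if n=='wrist':
        T=np.eye(4);T[:3,:3]=R.from_rotvec(s['tcp_rot']).as_matrix();T[:3,3]=s['tool_pos'];T=T@np.array(c['T_tool_cam'])
    else:
        T=np.eye(4);Q=np.array(c['rotation']);T[:3,:3]=Q if Q.shape==(3,3) else R.from_rotvec(Q).as_matrix();T[:3,3]=c['position']
    K=np.array(c['K']);v,u=np.mgrid[:d.shape[0],:d.shape[1]]
    P=np.stack([(u-K[0,2])/K[0,0]*d,(v-K[1,2])/K[1,1]*d,d],-1)@T[:3,:3].T+T[:3,3]
    P[d==0]=np.nan
    return im,P,K,T
E
cat > a.py <<'E'
from h import *
names="scraper_grip stand pan pan_lid jig stub_1_mid cup pliers offcut_1_mid offcut_2_mid offcut_3_mid offcut_4_mid offcut_5_mid".split()
for n in ('top','side'):
    im,P,K,T=cam(n); cv2.imwrite(f'pics/{n}0.png',im); np.save(f'{n}0.npy',P)
    print(n,T[:3,3].round(3),T[:3,2].round(2),K[0,0])
    for t in names:
        for r in spot_in(n,t)[:3]:
            if r['score']>.3:
                u,v,w,h=np.array(r['rect']).astype(int); print(t,round(r['score'],2),u,v,w,h,P[min(v,419),min(u,559)].round(3))
print(bot.read_state())
E
python3 a.py
```

```text
top [ 0.471 -0.079  1.554] [ 0.07 -0.02 -1.  ] 468.7807006592944
scraper_grip 0.67 431 245 21 26 [ 0.461 -0.567  0.061]
scraper_grip 0.61 354 255 10 28 [ 0.43  -0.313  0.107]
stand 0.74 350 253 22 39 [ 0.435 -0.309  0.052]
pan 0.82 169 210 102 89 [0.576 0.282 0.   ]
pan_lid 0.78 130 207 21 78 [0.567 0.331 0.253]
jig 0.58 280 172 52 26 [ 0.696 -0.085  0.048]
cup 0.95 327 158 26 26 [ 0.744 -0.238  0.042]
pliers 0.76 326 200 17 43 [ 0.609 -0.238  0.004]
offcut_1_mid 0.67 269 237 11 16 [ 0.487 -0.049  0.005]
offcut_1_mid 0.54 129 208 26 78 [0.564 0.334 0.252]
offcut_1_mid 0.42 166 207 104 78 [0.585 0.292 0.003]
offcut_4_mid 0.73 276 169 53 22 [ 0.707 -0.072  0.04 ]
offcut_4_mid 0.54 296 250 17 7 [ 0.444 -0.137  0.022]
offcut_4_mid 0.32 354 255 9 28 [ 0.43  -0.313  0.107]
side [-0.076  1.051  1.175] [ 0.38 -0.67 -0.63] 500.10979441219644
scraper_grip 0.98 357 160 24 22 [ 0.455 -0.579  0.057]
scraper_grip 0.6 336 189 24 24 [ 0.439 -0.325  0.085]
stand 0.79 336 203 34 26 [ 0.426 -0.303  0.041]
pan 0.62 221 286 125 94 [0.47  0.363 0.222]
pan_lid 0.61 194 281 74 79 [0.565 0.356 0.185]
jig 0.7
[... 394 characters left out ...]
{'time': 1.4, 'q': array([-1.15390435e+00,  2.63933943e-01,  1.60401716e+00, -4.31815999e-05,
        1.27370090e+00, -3.68840755e-02]), 'joint_vel': array([ 7.79722746e-05,  2.43562771e-04, -8.71288346e-04,  1.13555987e-03,
        3.12160837e-04, -9.09646076e-04]), 'joint_torque': array([ 1.09917528e-03, -5.15058267e+01, -3.67713332e+01, -1.34706607e-05,
        7.55243691e-04, -9.49476998e-06]), 'tool_pos': array([ 0.29588438, -0.6066775 ,  0.24524754]), 'tcp_rot': array([-3.06102356e+00, -7.06697946e-01,  8.12957504e-05]), 'wrist_force': array([-0.49224835,  0.79038016,  0.03356572]), 'torque': array([-0.01594479,  0.01588073,  0.02385557]), 'grip_force': 0.0, 'width': 1.001243511034481}
```

```bash
cat > b.py <<'E'
from h import *
a=cv2.imread('pics/top0.png'); b=cv2.imread('pics/side0.png')
cv2.imwrite('pics/top0c.png',cv2.resize(a[120:320,100:460],(792,440),interpolation=cv2.INTER_CUBIC))
cv2.imwrite('pics/side0c.png',cv2.resize(b[140:370,120:420],(780,598),interpolation=cv2.INTER_CUBIC))
E
python3 b.py
```

```text
(no output)
```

View pics/top0c.png

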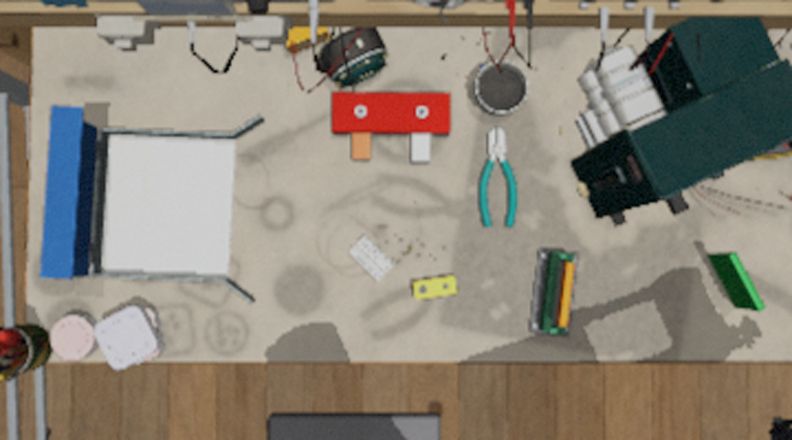

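View pics/side0c.png

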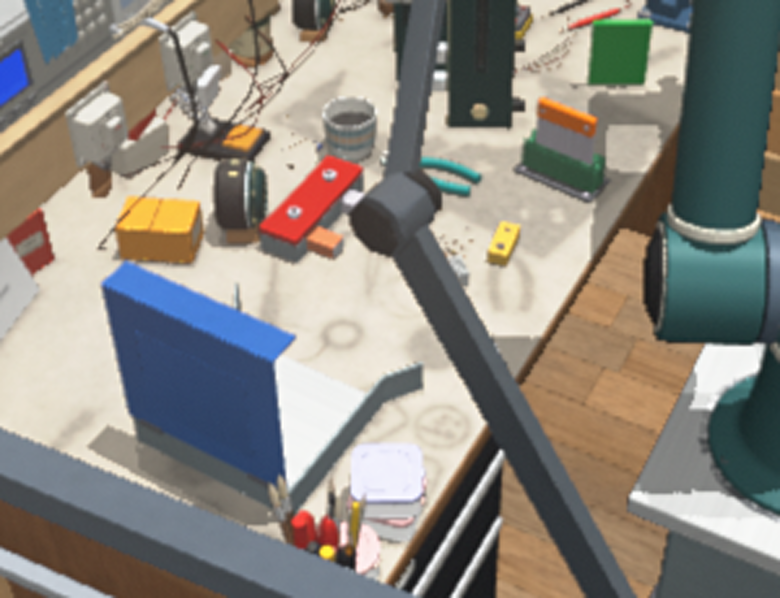

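The top crop shows the orange-gripped scraper in its green stand at about (555,290). Its only look-alike is the bare green plate at (737,280), so I choose the orange one in the stand. The stubs are at (361,146) and (420,147), the aluminium offcut at (372,257), the brass one at (434,288), and the pan is at left with its mouth facing −y. No black, profile or terminal-block offcut shows. The side crop confirms all of this.

```bash
cat > c.py <<'E'
from h import *
im=cv2.imread('pics/top0.png'); P=np.load('top0.npy'); hsv=cv2.cvtColor(im,cv2.COLOR_BGR2HSV)
def rect(name,box,f):
    u0,v0,u1,v1=box; m=np.zeros(im.shape[:2],bool); m[v0:v1,u0:u1]=True
    m&=f(P,hsv)&~np.isnan(P[...,2]); q=P[m]
    (c,s,a)=cv2.minAreaRect(q[:,:2].astype(np.float32)*1000)
    b=cv2.boxPoints((c,s,a)); e=[b[1]-b[0],b[2]-b[1]]; e=max(e,key=np.linalg.norm)
    print(name,m.sum(),np.round(c,1),np.round(s,1),'ang long axis',round(np.degrees(np.arctan2(e[1],e[0]))%180,1),'z',np.percentile(q[:,2],[5,50,95]).round(3))
def crop(x0,y0,x1,y1): return (int(100+x0/2.2),int(120+y0/2.2),int(100+x1/2.2),int(120+y1/2.2))
Z=lambda lo,hi:(lambda P,h:(P[...,2]>lo)&(P[...,2]<hi))
rect('jig',crop(320,85,460,140),lambda P,h:((h[...,0]<6)|(h[...,0]>172))&(h[...,1]>150)&(P[...,2]>.03))
rect('stub1',crop(340,132,380,170),Z(.012,.03))
rect('stub2',crop(400,132,440,170),Z(.012,.03))
rect('alu',crop(335,220,405,285),Z(.012,.035))
rect('brass',crop(400,262,470,310),Z(.01,.035))
rect('orange',crop(540,240,590,340),lambda P,h:(h[...,0]>6)&(h[...,0]<22)&(h[...,1]>150)&(P[...,2]>.08))
rect('stand',crop(515,230,595,345),Z(.01,.075))
rect('cup',crop(465,50,535,120),Z(.04,.08))
rect('pliers',crop(465,115,530,235),Z(.006,.03))
rect('pan left wall',crop(95,120,242,142),Z(.03,.06))
rect('pan right wall',crop(95,255,240,285),Z(.03,.06))
rect('wingL',crop(238,110,270,140),Z(.03,.06))
rect('wingR',crop(225,265,262,310),Z(.03,.06))
rect('lid',crop(35,95,100,290),Z(.15,.3))
# all unknown bumps
m=(P[...,2]>.012)&(P[...,2]<.12)&(P[...,0]>.3)&(P[...,0]<.8)&(P[...,1]<.2)&(P[...,1]>-.6)
n,l,st,c=cv2.connectedComponentsWithStats(m.astype(np.uint8))
for i in range(1,n):
    if st[i,4]>15: print(st[i],np.nanmean(P[l==i],0).round(3))
E
python3 c.py
```

```text
jig 878 [701.7 -75.2] [169.8  58.2] ang long axis 90.0 z [0.037 0.043 0.048]
stub1 105 [654.3 -27. ] [56.  39.6] ang long axis 89.7 z [0.016 0.022 0.027]
stub2 110 [ 653.1 -117.1] [59.1 42.2] ang long axis 88.4 z [0.017 0.023 0.028]
alu 127 [488.  -47.5] [60.2 32.3] ang long axis 45.2 z [0.016 0.024 0.031]
brass 171 [ 450.1 -141.6] [67.2 47.7] ang long axis 86.7 z [0.017 0.022 0.028]
orange 95 [ 436.7 -319.2] [12.8 86.5] ang long axis 172.8 z [0.114 0.121 0.126]
stand 347 [ 447.1 -319.8] [ 63.  145.1] ang long axis 168.0 z [0.011 0.046 0.061]
cup 389 [ 737.7 -236.2] [75.8 76.2] ang long axis 178.9 z [0.04  0.045 0.069]
pliers 402 [ 614.6 -234.4] [176.7  93.4] ang long axis 0.0 z [0.006 0.013 0.02 ]
pan left wall 137 [672.7 250.4] [ 18.6 211.4] ang long axis 92.3 z [0.033 0.043 0.051]
pan right wall 89 [459.5 260.2] [201.5  29.2] ang long axis 79.3 z [0.034 0.045 0.05 ]
wingL 25 [685.1 133.6] [ 5.7 37.6] ang long axis 124.3 z [0.034 0.043 0.051]
wingR 28 [438.5 146.6] [47.1  5.3] ang long axis 53.7 z [0.034 0.044 0.049]
lid 1162 [569.6 338.6] [ 44.3 217.1] ang long axis 177.7 z [0.248 0.252 0.257]
[249 137  10  23 122] [0.764 0.001 0.081]
[256 137  20  22 296] [ 0.774 -0.038  0.084]
[245 139   4  12  35] [0.78  0.021 0.076]
[315 147  25  25 478] [ 0.738 -0.237  0.047]
[ 250  161   55   33 1228] [ 0.694 -0.075  0.039]
[361 170   9  18  71] [ 0.67  -0.355  0.08 ]
[192 172  27  11  75] [0.677 0.154 0.037]
[322 184   8   6  20] [ 0.651 -0.236  0.016]
[359 189  26  34 254] [ 0.585 -0.369  0.062]
[317 191   8  32 104] [ 0.586 -0.217  0.016]
[327 191   8  32  91] [ 0.586 -0.254  0.016]
[259 227  20  20 127] [ 0.488 -0.048  0.024]
[344 234  18  38 382] [ 0.438 -0.313  0.058]
[422 234  26  27 331] [ 0.455 -0.571  0.079]
[287 245  21  11 169] [ 0.445 -0.14   0.023]
[192 246  24  11  56] [0.444 0.156 0.039]
```

Call:
carry_out(series="0.02 0.045 0.012 -2.6; 0.02 0.045 0.012 -2.6; 0.02 0.045 0.012 -2.6; 0.02 0.045 0.012 -2.6; 0.02 0.045 0.012 -2.6; 0.02 0.045 0.012 -2.6; 0.02 0.045 0.012 -2.6; 0.02 0.045 0.012 -2.6; 0.02 0.045 0.012 -2.6; 0.02 0.045 0.012 -2.6; 0.02 0.045 0.012 0; 0.02 0.045 0.012 0; 0 0 0 0; 0 0 0 0; 0 0 0 0", jaw=1)

```text
time: 3.28
tool_pos: [0.5353, -0.0678, 0.3887]
tcp_rot: [3.141, -0.002, -0.002]
wrist_force: [-0.4, 0.1, 0.0]
width: 0.996
grip_force: 0.0
```

```bash
cat > w.py <<'E'
import sys
from h import *
im,P,K,T=cam('wrist'); cv2.imwrite(f'pics/{sys.argv[1]}.png',im); np.save(f'{sys.argv[1]}.npy',P)
s=bot.read_state();print(s['time'],s['tool_pos'].round(4),s['tcp_rot'].round(3),s['q'].round(2),T.round(3))
E
python3 w.py w1
```

```text
3.325 [ 0.5353 -0.0678  0.3888] [ 3.141e+00 -3.000e-03 -1.000e-03] [-0.17 -0.05  1.69 -0.    1.5   1.4 ] [[-0.002 -0.952 -0.307  0.613]
 [-1.     0.003 -0.    -0.069]
 [ 0.001  0.307 -0.952  0.518]
 [ 0.     0.     0.     1.   ]]
```

View pics/w1.png

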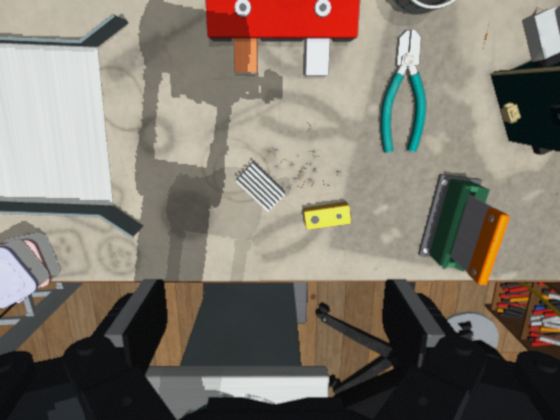

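The wrist view shows the copper stub at (245,57), steel stub at (317,57), aluminium offcut at (260,185), brass at (327,216), scraper strip at (488,243), and the pan's mouth corners at (97,48) and (110,200). There are just two offcuts.

```bash
cat > m.py <<'E'
from h import *
def rect(P,m,name):
    q=P[m&~np.isnan(P[...,2])]
    c,s,a=cv2.minAreaRect(q[:,:2].astype(np.float32)*1000); b=cv2.boxPoints((c,s,a))
    e=max([b[1]-b[0],b[2]-b[1]],key=np.linalg.norm)
    l=np.percentile(q[:,:2],[2,98],axis=0).round(4).tolist()
    print(name,len(q),'c',np.round(c,1),'size',np.round(s,1),'ang',round(np.degrees(np.arctan2(e[1],e[0]))%180,1),'z',np.percentile(q[:,2],[5,50,95]).round(3),'bb',l)
def sel(P,box,lo,hi):
    u0,v0,u1,v1=box; m=np.zeros(P.shape[:2],bool); m[v0:v1,u0:u1]=True
    return m&(P[...,2]>lo)&(P[...,2]<hi)
E
cat > d.py <<'E'
from m import *
P=np.load('w1.npy'); im=cv2.imread('pics/w1.png'); H=cv2.cvtColor(im,cv2.COLOR_BGR2HSV)
org=(H[...,0]>6)&(H[...,0]<22)&(H[...,1]>150)
rect(P,sel(P,(200,0,370,40),.036,.046),'jig')
rect(P,sel(P,(225,40,262,80),.017,.03),'cu')
rect(P,sel(P,(300,40,335,80),.017,.03),'st')
rect(P,sel(P,(230,155,290,215),.018,.03),'alu')
rect(P,sel(P,(295,195,360,235),.016,.028),'brass')
rect(P,sel(P,(450,190,520,290),.112,.13)&org,'orange top')
rect(P,sel(P,(415,165,520,285),.047,.06),'stand top')
rect(P,sel(P,(0,30,100,50),.04,.05),'wallL')
rect(P,sel(P,(0,195,112,215),.04,.05),'wallR')
rect(P,sel(P,(85,10,130,45),.04,.05),'wingL')
rect(P,sel(P,(105,195,145,240),.04,.05),'wingR')
rect(P,sel(P,(380,25,430,160),.006,.03),'pliers')
# pan floor mouth edge
for v in (70,100,130,160,180):
    row=H[v,90:125,1].astype(int); print(v,row.tolist()[::2])
for v,u in ((60,101),(180,109),(48,97),(200,110)): print(P[v,u].round(4))
E
python3 d.py
```

```text
jig 5439 c [690.4 -79.3] size [175.9  39.3] ang 89.8 z [0.041 0.043 0.045] bb [[0.6713, -0.1635], [0.7095, 0.0051]]
cu 765 c [652.2 -28.8] size [38.8 38.2] ang 0.8 z [0.021 0.023 0.025] bb [[0.6331, -0.0474], [0.6707, -0.0208]]
st 829 c [ 650.8 -119.2] size [35.4 40.7] ang 179.8 z [0.021 0.023 0.025] bb [[0.6305, -0.1362], [0.6704, -0.109]]
alu 870 c [486.1 -50.2] size [61.8 34.4] ang 44.8 z [0.019 0.025 0.026] bb [[0.4578, -0.0786], [0.5148, -0.0226]]
brass 898 c [ 442.7 -143.8] size [28.2 63.9] ang 99.3 z [0.021 0.023 0.025] bb [[0.4279, -0.1737], [0.4589, -0.1129]]
orange top 1044 c [ 435.5 -322. ] size [12.8 89.1] ang 172.4 z [0.113 0.121 0.123] bb [[0.3941, -0.3305], [0.4786, -0.3121]]
stand top 1011 c [ 434.8 -321.6] size [ 33.4 118.6] ang 170.8 z [0.047 0.053 0.058] bb [[0.378, -0.3429], [0.4916, -0.3023]]
wallL 438 c [669.3 191.3] size [ 12.8 118. ] ang 93.8 z [0.042 0.046 0.047] bb [[0.6656, 0.1362], [0.6786, 0.2457]]
wallR 308 c [457.3 230.2] size [134.6   4.8] ang 88.7 z [0.041 0.045 0.047] bb [[0.4554, 0.1672], [0.4606, 0.2934]]
wingL 209 c [682.  132.4] size [ 4.6 47.3] ang 123.0 z [0.041 0.045 0.047] bb [[0.6696, 0.113], [0.6945, 0.1492]]
wingR 151 c [436.2 141.6] size [44.   5.1] ang 52.0 z [0.041 0.045 0.047] bb [[0.4236, 0.1245], [0.4499, 0.1576]]
pliers 2557 c [ 607.5 -239. ] size [150.3  56.7] ang 0.6 z [0.008 0.014 0.017] bb [[0.5366, -0.2648], [0.6778, -0.2123]]
70 [3, 3, 4, 4, 5, 29, 38, 36, 33, 35, 34, 32, 32, 33, 33, 34, 37, 35]
100 [3, 5, 3, 3, 3, 5, 9, 35, 34, 33, 33, 34, 33, 32, 33, 31, 30, 31]
130 [3, 3, 3, 5, 3, 5, 3, 6, 28, 33, 34, 32, 31, 35, 34, 35, 37, 39]
160 [3, 5, 5, 5, 5, 3, 3, 5, 3, 11, 33, 34, 33, 33, 35, 34, 33, 36]
180 [5, 3, 3, 5, 5, 3, 3, 3, 3, 5, 13, 35, 36, 35, 35, 34, 35, 36]
[6.501e-01 1.535e-01 2.000e-04]
[ 0.4917  0.1652 -0.    ]
[6.644e-01 1.564e-01 6.000e-04]
[0.4629 0.1666 0.0027]
```

Call:
carry_out(series="0.019 0.0057 -0.03 0; 0.019 0.0057 -0.03 0; 0.019 0.0057 -0.03 0; 0.019 0.0057 -0.03 0; 0.019 0.0057 -0.03 0; 0.019 0.0057 -0.03 0; 0 0 -0.04 0; 0 0 -0.04 0; 0 0 -0.04 0; 0 0 -0.04 0; 0 0 -0.015 0; 0 0 -0.013 0; 0 0 0 0; 0 0 0 0")

```text
time: 5.08
tool_pos: [0.6513, -0.0327, 0.023]
tcp_rot: [3.141, -0.0, 0.004]
wrist_force: [-0.7, 0.0, 0.1]
width: 0.999
grip_force: 0.0
```

Call:
carry_out(series="0 0 0 0; 0 0 0 0; 0 0 0 0; 0 0 0 0; 0 0 0 0; 0 0 0 0", jaw=-1, grip_force=30)

```text
time: 5.82
tool_pos: [0.6503, -0.0324, 0.0217]
tcp_rot: [-3.142, -0.0, -0.001]
wrist_force: [-1.6, 0.7, 3.4]
width: 0.318
grip_force: 30.2
```

Call:
carry_out(series="-0.01 0 0 0; -0.015 0 0 0; -0.015 0 0 0; -0.015 0.005 0 0; -0.011 0.02 0 0; 0 0.025 0 0; 0 0.025 0 0; 0 0.025 0 0; 0 0.02 0 0; 0 0.012 0 0; 0 0 0 0; 0 0 0 0")

```text
time: 7.32
tool_pos: [0.5828, 0.1019, 0.0217]
tcp_rot: [-3.14, -0.001, 0.001]
wrist_force: [-0.2, 3.2, 5.9]
width: 0.323
grip_force: 30.6
```

Call:
carry_out(series="0 0 0 0; 0 0 0 0; 0 0 0.01 0; 0 0 0.03 0; 0 0 0.04 0; 0 -0.02 0.02 0; 0.01 -0.05 0 0; 0.02 -0.05 0 0; 0.02 -0.05 0 0; 0.015 -0.05 0 0; 0 -0.003 0 0; 0 0 0 0; 0 0 0 0; 0 0 0 0", jaw=1)

```text
time: 9.07
tool_pos: [0.6485, -0.1223, 0.1212]
tcp_rot: [-3.141, -0.002, 0.001]
wrist_force: [0.4, 0.6, -0.0]
width: 0.999
grip_force: 0.0
```

Call:
carry_out(series="0 0 -0.04 0; 0 0 -0.04 0; 0 0 -0.01 0; 0 0 -0.0085 0; 0 0 0 0; 0 0 0 0")

```text
time: 9.82
tool_pos: [0.6502, -0.1237, 0.0245]
tcp_rot: [3.141, 0.0, 0.004]
wrist_force: [-0.1, 0.4, -0.0]
width: 1.001
grip_force: 0.0
```

Call:
carry_out(series="0 0 0 0; 0 0 0 0; 0 0 0 0; 0 0 0 0; 0 0 0 0; 0 0 0 0", jaw=-1)

```text
time: 10.58
tool_pos: [0.6492, -0.1236, 0.0232]
tcp_rot: [3.141, -0.0, 0.001]
wrist_force: [-0.9, 0.0, 4.6]
width: 0.321
grip_force: 30.4
```

Call:
carry_out(series="-0.01 0 0 0; -0.015 0 0 0; -0.015 0 0 0; -0.015 0.005 0 0; -0.01 0.02 0 0; 0 0.025 0 0; 0 0.025 0 0; 0 0.025 0 0; 0 0.02 0 0; 0 0.02 0 0; 0 0.018 0 0; 0 0 0 0; 0 0 0 0")

```text
time: 12.2
tool_pos: [0.5829, 0.0369, 0.0232]
tcp_rot: [-3.14, -0.001, 0.001]
wrist_force: [-0.1, 2.9, 7.1]
width: 0.322
grip_force: 30.9
```

Call:
carry_out(series="0 0 0 0; 0 0 0 0; 0 0 0.01 0; 0 0 0.03 0; 0 0 0.04 0; 0 0 0.05 0; 0 0 0.05 0; 0 0 0.05 0; 0 0 0.05 0; -0.02 -0.05 0.02 0; -0.02 -0.05 0 0; -0.01 -0.02 0 0; 0 0 0 0; 0 0 0 0; 0 0 0 0", jaw=-0.1)

```text
time: 14.08
tool_pos: [0.5342, -0.0846, 0.3227]
tcp_rot: [-3.141, -0.002, 0.0]
wrist_force: [0.5, -0.1, -0.7]
width: 0.45
grip_force: 0.0
```

```bash
python3 w.py w2
```

```text
14.125 [ 0.5342 -0.0846  0.3226] [-3.141e+00 -2.000e-03  0.000e+00] [-0.2  -0.03  1.79  0.    1.38  1.37] [[ 0.    -0.952 -0.306  0.612]
 [-1.     0.    -0.001 -0.086]
 [ 0.001  0.306 -0.952  0.452]
 [ 0.     0.     0.     1.   ]]
```

View pics/w2.png

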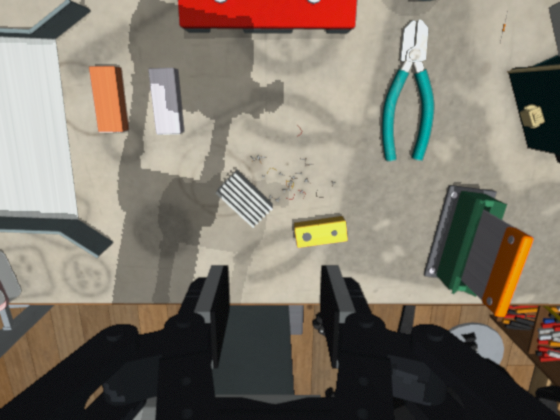

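Both stubs lie clear at (108,98) and (166,100). Next is the scraper.

Call:
carry_out(series="-0.0165 -0.0396 -0.017 -1.33; -0.0165 -0.0396 -0.017 -1.33; -0.0165 -0.0396 -0.017 -1.33; -0.0165 -0.0396 -0.017 -1.33; -0.0165 -0.0396 -0.017 -1.33; -0.0165 -0.0396 -0.017 -1.33; 0 0 -0.03 0; 0 0 -0.03 0; 0 0 -0.03 0; 0 0 -0.015 0; 0 0 -0.01 0; 0 0 0 0; 0 0 0 0; 0 0 0 0")

```text
time: 15.88
tool_pos: [0.4356, -0.3236, 0.1069]
tcp_rot: [3.133, -0.218, 0.003]
wrist_force: [0.5, 0.0, -0.2]
width: 0.45
grip_force: 0.0
```

Call:
carry_out(series="0 0.0015 -0.004 0; 0 0 0 0; 0 0 0 0; 0 0 0 0; 0 0 0 0; 0 0 0 0; 0 0 0 0; 0 0 0 0", jaw=-1, grip_force=55)

```text
time: 16.88
tool_pos: [0.4348, -0.3215, 0.1017]
tcp_rot: [-3.134, 0.219, 0.0]
wrist_force: [0.7, 0.3, 0.5]
width: 0.129
grip_force: 53.6
```

Call:
carry_out(series="0 0 0.01 0; 0 0 0.02 0; 0 0 0.025 0; 0 0 0.025 0; 0 0 0.02 0; 0 0 0 0; 0 0 0 0; 0 0 0 0")

```text
time: 17.88
tool_pos: [0.4342, -0.321, 0.2004]
tcp_rot: [-3.133, 0.218, 0.003]
wrist_force: [0.8, -0.3, -1.7]
width: 0.127
grip_force: 53.6
```

```bash
python3 w.py w3
cat > e.py <<'E'
from m import *
P=np.load('w3.npy'); im=cv2.imread('pics/w3.png'); H=cv2.cvtColor(im,cv2.COLOR_BGR2HSV)
org=(H[...,0]>4)&(H[...,0]<22)&(H[...,1]>150)&(P[...,2]>.1)
print(org.sum())
rect(P,org,'strip')
E
python3 e.py
```

```text
17.925 [ 0.4342 -0.3211  0.2004] [-3.133e+00  2.190e-01  3.000e-03] [-0.68  0.04  1.94 -0.    1.16  1.03] [[-0.14  -0.942 -0.305  0.511]
 [-0.99   0.133  0.043 -0.334]
 [-0.     0.308 -0.951  0.33 ]
 [ 0.     0.     0.     1.   ]]
7620
strip 7620 c [ 440.1 -323.1] size [12.8 79.9] ang 172.3 z [0.212 0.22  0.222] bb [[0.4046, -0.3329], [0.4793, -0.3151]]
```

View pics/w3.png

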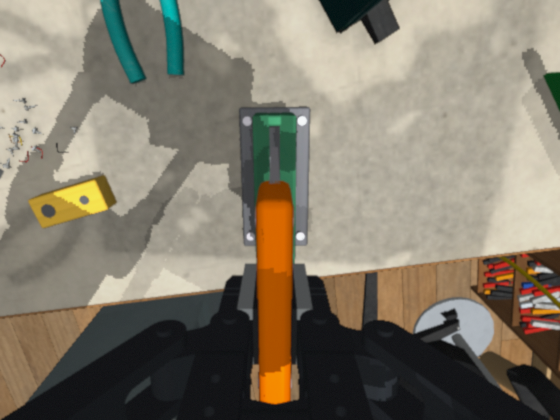

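The scraper is held squarely, with its strip centred at (275,290). The slot is empty below it, and the brass offcut is at (72,202).

Call:
carry_out(series="0.021 0.039 0 0.71; 0.021 0.039 0 0.71; 0.021 0.039 0 0.71; 0.021 0.039 0 0.71; 0.021 0.039 0 0.71; 0.021 0.039 0 0.71; 0.021 0.039 0 0.71; 0.021 0.039 0 0.71; 0 0 -0.03 0; 0 0 -0.03 0; 0 0 -0.02 0; 0 0 -0.015 0; 0 0 0 0; 0 0 0 0; 0 0 0 0")

```text
time: 19.8
tool_pos: [0.604, -0.0098, 0.1082]
tcp_rot: [3.141, -0.063, 0.004]
wrist_force: [-0.2, 0.1, -0.6]
width: 0.133
grip_force: 54.0
```

Call:
carry_out(series="0 0 -0.006 0; 0 0 -0.003 0; 0 0 0 0; 0 0 0 0")

```text
time: 20.3
tool_pos: [0.6029, -0.0096, 0.0977]
tcp_rot: [-3.141, 0.063, 0.0]
wrist_force: [0.1, 0.4, -1.8]
width: 0.132
grip_force: 54.0
```

Call:
carry_out(series="0.0006 0.012 0 0; 0.0006 0.012 0 0; 0.0006 0.015 0 0; 0.0006 0.015 0 0; 0.0006 0.015 0 0; 0.0006 0.015 0 0; 0.0006 0.015 0 0; 0.0006 0.015 0 0; 0.0006 0.015 0 0; 0.0006 0.015 0 0; 0.0006 0.015 0 0; 0.0006 0.015 0 0; 0.0006 0.015 0 0; 0.0006 0.015 0 0; 0.0006 0.015 0 0; 0.0006 0.015 0 0; 0 0 0 0; 0 0 0 0")

```text
time: 22.55
tool_pos: [0.6123, 0.2246, 0.0976]
tcp_rot: [3.141, -0.063, -0.001]
wrist_force: [-0.5, 0.2, -0.4]
width: 0.131
grip_force: 54.0
```

Call:
carry_out(series="0 -0.02 0 0; 0 -0.02 0.03 0; 0 -0.03 0.04 0; -0.02 -0.04 0.03 0; -0.03 -0.06 0 0; -0.03 -0.06 0 0; -0.03 -0.06 0 0; -0.02 -0.04 0 0; 0 0 0 0; 0 0 0 0; 0 0 0 0")

```text
time: 23.92
tool_pos: [0.489, -0.0928, 0.1978]
tcp_rot: [-3.141, 0.062, -0.0]
wrist_force: [0.1, -0.2, -2.0]
width: 0.13
grip_force: 54.2
```

```bash
cat > f.py <<'E'
import sys
from m import *
im,P,K,T=cam('top'); cv2.imwrite(f'pics/{sys.argv[1]}.png',im); np.save(f'{sys.argv[1]}.npy',P)
H=cv2.cvtColor(im,cv2.COLOR_BGR2HSV)
X,Y,Z=P[...,0],P[...,1],P[...,2]
m=((Z>.011)&(Z<.034)&(X>.36)&(X<.66)&(Y>-.2)&(Y<.34))
m&=~((Y>.1)&((X<.47)))
n,l,st,c=cv2.connectedComponentsWithStats(m.astype(np.uint8))
for i in range(1,n):
    if st[i,4]>25: rect(P,l==i,str(im[l==i].mean(0).astype(int))+str(st[i,:4]))
E
python3 f.py t2
```

```text
[152 172 200][166 188  19  23] 378 c [610.4 260.8] size [58.3 72.1] ang 177.4 z [0.017 0.022 0.028] bb [[0.5772, 0.2324], [0.6434, 0.2873]]
```

```bash
cat > s.py <<'E'
import sys
from m import *
im,P,K,T=cam('side'); cv2.imwrite(f'pics/{sys.argv[1]}.png',im)
X,Y,Z=P[...,0],P[...,1],P[...,2]
m=((Z>.013)&(Z<.034)&(X>.36)&(X<.64)&(Y>-.22)&(Y<.34))&~((Y>.09)&(X<.475))
n,l,st,c=cv2.connectedComponentsWithStats(m.astype(np.uint8))
for i in range(1,n):
    if st[i,4]>12: rect(P,l==i,str(im[l==i].mean(0).astype(int))+str(st[i,:4]))
cv2.imwrite(f'pics/{sys.argv[1]}c.png',cv2.resize(im[140:370,120:420],(780,598)))
E
python3 s.py s2
```

```text
[104 205 229][307 225  13  16] 129 c [ 440.5 -139.8] size [29.7 69.9] ang 100.8 z [0.016 0.023 0.028] bb [[0.4243, -0.1739], [0.4571, -0.1082]]
[160 164 164][292 238   8  10] 44 c [470.9 -65.8] size [17.9 41.5] ang 144.5 z [0.017 0.024 0.029] bb [[0.4544, -0.0818], [0.4847, -0.0474]]
```

View pics/s2c.png

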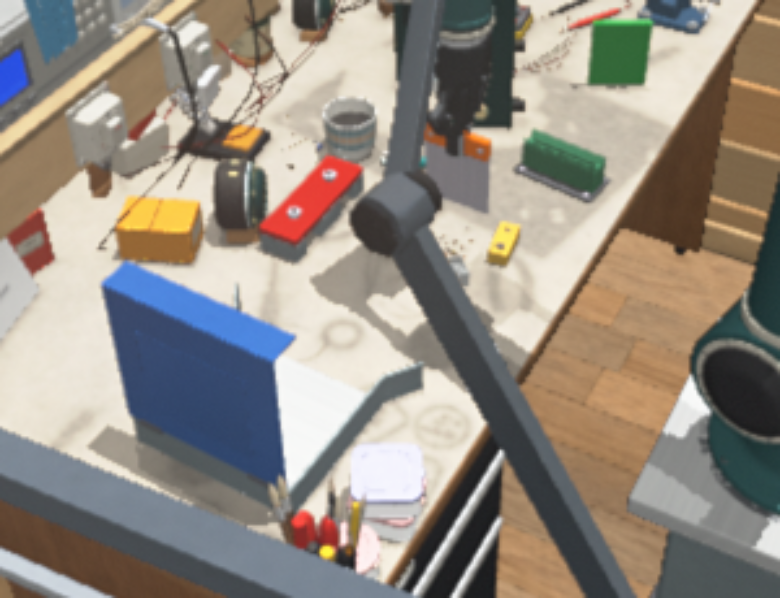

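Side view: brass at (504,243) and aluminium at (457,268) are unmoved. Next I sweep the aluminium.

Call:
carry_out(series="0.008 -0.003 -0.02 0; 0.008 -0.003 -0.025 0; 0 0 -0.025 0; 0 0 -0.02 0; 0 0 -0.007 0; 0 0 -0.002 0; 0 0 0 0; 0 0 0 0")

```text
time: 25.02
tool_pos: [0.5054, -0.0994, 0.0998]
tcp_rot: [3.141, -0.063, 0.003]
wrist_force: [-0.4, -0.6, -1.4]
width: 0.132
grip_force: 54.2
```

Call:
carry_out(series="0.001 0.01 0 0; 0.001 0.01 0 0; 0.001 0.012 0 0; 0.001 0.012 0 0; 0.001 0.012 0 0; 0.0015 0.015 0 0; 0.0015 0.015 0 0; 0.0015 0.015 0 0; 0.0015 0.015 0 0; 0.0015 0.015 0 0; 0.0015 0.015 0 0; 0.0015 0.015 0 0; 0.0015 0.015 0 0; 0.0015 0.015 0 0; 0.0015 0.015 0 0; 0.0015 0.015 0 0; 0 0 0 0")

```text
time: 27.15
tool_pos: [0.5264, 0.123, 0.0989]
tcp_rot: [-3.141, 0.061, -0.001]
wrist_force: [0.3, 0.1, -1.8]
width: 0.13
grip_force: 54.3
```

```bash
python3 s.py s3; python3 f.py t3
```

```text
[181 188  97][286 208  11   5] 21 c [ 567.  -213.1] size [12.6 42.6] ang 178.7 z [0.014 0.018 0.021] bb [[0.5459, -0.2195], [0.5862, -0.2075]]
[107 209 232][307 225  13  16] 130 c [ 441.9 -143. ] size [29.9 74.1] ang 97.9 z [0.016 0.023 0.027] bb [[0.4254, -0.1748], [0.4567, -0.1087]]
[135 134 135][240 265  26  22] 286 c [526.4 141. ] size [43.5 89.7] ang 175.9 z [0.016 0.024 0.032] bb [[0.4849, 0.1195], [0.5647, 0.1622]]
[141 160 190][166 189  19  16] 272 c [618.7 259.5] size [56.9 50.1] ang 89.5 z [0.017 0.022 0.028] bb [[0.5953, 0.2313], [0.6433, 0.2874]]
[112 192 193][287 245  21  11] 169 c [ 444.6 -140.1] size [27.7 63.8] ang 99.0 z [0.016 0.023 0.028] bb [[0.4291, -0.17], [0.4604, -0.111]]
```

Call:
carry_out(series="0.0005 0.015 0 0; 0.0005 0.015 0 0; 0.0005 0.015 0 0; 0.0005 0.015 0 0; 0.0005 0.015 0 0; 0.0005 0.012 0 0; 0 0 0 0; 0 -0.02 0 0; 0 -0.02 0.02 0; 0 -0.03 0.04 0; -0.01 -0.05 0.04 0; -0.01 -0.06 0 0; -0.01 -0.06 0 0; -0.01 -0.06 0 0; -0.01 -0.06 0 0; -0.01 -0.03 0 0; 0 0 0 0; 0 0 0 0")

```text
time: 29.5
tool_pos: [0.4691, -0.18, 0.1982]
tcp_rot: [-3.141, 0.066, -0.002]
wrist_force: [0.4, -0.3, -1.2]
width: 0.13
grip_force: 54.3
```

```bash
python3 s.py s4; python3 f.py t4
```

```text
[170 176  85][286 208  14   6] 27 c [ 559.8 -213.8] size [56.  11.6] ang 0.9 z [0.013 0.018 0.021] bb [[0.5325, -0.2194], [0.5833, -0.2081]]
[ 92 182 213][307 225  13  15] 125 c [ 441.6 -141.2] size [29.  66.1] ang 98.1 z [0.016 0.023 0.027] bb [[0.4245, -0.1727], [0.4563, -0.1087]]
[195 196 195][227 288  21  17] 225 c [524.1 229.4] size [65.  42.1] ang 1.9 z [0.016 0.024 0.029] bb [[0.4942, 0.211], [0.5536, 0.2486]]
[153 172 200][166 189  19  22] 384 c [609.1 259.8] size [57.7 69. ] ang 179.5 z [0.015 0.022 0.029] bb [[0.5763, 0.2323], [0.6432, 0.2872]]
[161 162 161][177 215  12  20] 201 c [527.  232.5] size [36.1 61.7] ang 177.5 z [0.013 0.023 0.03 ] bb [[0.4991, 0.2153], [0.5574, 0.2497]]
```

Call:
carry_out(series="-0.013 -0.009 0 -3.4; -0.013 -0.009 0 -3.3; -0.013 -0.008 0 -3.3; 0 0 -0.03 0; 0 0 -0.03 0; 0 0 -0.025 0; 0 0 -0.012 0; 0 0 -0.004 0; 0 0 0 0; 0 0 0 0; 0 0 0 0")

```text
time: 30.98
tool_pos: [0.4312, -0.2058, 0.0972]
tcp_rot: [3.123, -0.336, 0.002]
wrist_force: [0.4, -0.2, -1.8]
width: 0.129
grip_force: 54.4
```

Call:
carry_out(series="0.0021 0.01 0 0; 0.0021 0.01 0 0; 0.0021 0.01 0 0; 0.0021 0.01 0 0; 0.0021 0.01 0 0; 0.0026 0.012 0 0; 0.0026 0.012 0 0; 0.0026 0.012 0 0; 0.0026 0.012 0 0; 0.0026 0.012 0 0; 0.0026 0.012 0 0; 0.0026 0.012 0 0; 0.0026 0.012 0 0; 0 0 0 0")

```text
time: 32.72
tool_pos: [0.462, -0.0586, 0.0964]
tcp_rot: [-3.124, 0.334, -0.0]
wrist_force: [-0.5, -0.5, -1.5]
width: 0.132
grip_force: 54.3
```

```bash
python3 s.py s5; python3 f.py t5
```

```text
[115 115 121][292 239  17  13] 71 c [450.4 -55.5] size [12.6 67.6] ang 170.8 z [0.015 0.025 0.033] bb [[0.4183, -0.0641], [0.4792, -0.047]]
[197 199 198][227 288  21  17] 220 c [524.4 230.4] size [40.7 65. ] ang 175.5 z [0.016 0.024 0.028] bb [[0.4944, 0.2115], [0.5544, 0.2481]]
[152 171 200][166 189  19  22] 380 c [609.4 260.3] size [58.  69.6] ang 179.7 z [0.016 0.022 0.028] bb [[0.5761, 0.2321], [0.6432, 0.2871]]
[160 161 160][177 215  12  20] 199 c [526.9 233. ] size [36.6 61.7] ang 178.3 z [0.013 0.023 0.029] bb [[0.4962, 0.2151], [0.5576, 0.2491]]
```

```bash
python3 w.py w5
cat > y.py <<'E'
import sys
from m import *
for n,P,im in [('w',np.load(sys.argv[1]+'.npy'),cv2.imread(f'pics/{sys.argv[1]}.png'))]:
    H=cv2.cvtColor(im,cv2.COLOR_BGR2HSV); m=(H[...,0]>22)&(H[...,0]<34)&(H[...,1]>130)&(P[...,2]>.016)&(P[...,2]<.05)&(P[...,0]<.7)
    print(m.sum()); 
    if m.sum()>5: rect(P,m,'brass')
E
python3 y.py w5
```

```text
32.875 [ 0.4618 -0.0596  0.0963] [ 3.123 -0.336 -0.   ] [-0.18  0.01  2.18 -0.    0.94  1.6 ] [[-0.213 -0.93  -0.299  0.538]
 [-0.977  0.204  0.064 -0.077]
 [ 0.001  0.306 -0.952  0.226]
 [ 0.     0.     0.     1.   ]]
170
brass 170 c [480.7 -24.9] size [10.3 60.1] ang 100.1 z [0.022 0.023 0.024] bb [[0.4728, -0.0062], [0.4811, 0.0045]]
```

View pics/w5.png

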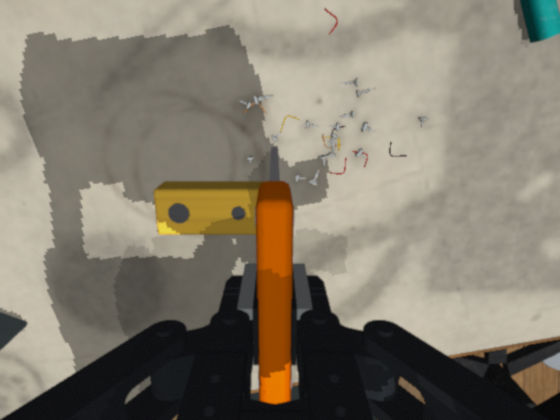

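The brass is flush with the blade at (200,210) and sits toward the blade's far end. I'll quantify the offset.

```bash
python3 -c "
import numpy as np
P=np.load('w5.npy')
for u,v in ((170,195),(165,222),(245,195),(245,222),(180,212)): print(P[v,u].round(4))"
```

```text
[ 0.4954 -0.0085  0.0237]
[ 4.802e-01 -4.000e-04  2.230e-02]
[ 0.4863 -0.0496  0.0234]
[ 0.4708 -0.0458  0.0238]
[ 0.4842 -0.0107  0.0226]
```

Call:
carry_out(series="0.003 0.014 0 0; 0.003 0.014 0 0; 0.003 0.014 0 0; 0.003 0.014 0 0; 0.003 0.014 0 0; 0.003 0.014 0 0; 0.003 0.014 0 0; 0.003 0.014 0 0; 0.003 0.014 0 0; 0.003 0.014 0 0; 0.003 0.014 0 0; 0.003 0.014 0 0; 0 0 0 0")

```text
time: 34.5
tool_pos: [0.4982, 0.1096, 0.0965]
tcp_rot: [-3.124, 0.334, -0.001]
wrist_force: [0.1, 0.5, -2.1]
width: 0.129
grip_force: 54.3
```

```bash
python3 w.py w6; python3 y.py w6; python3 f.py t6; python3 s.py s6
```

```text
34.55 [0.4979 0.109  0.0963] [ 3.124 -0.335 -0.   ] [ 0.17  0.1   2.1  -0.    0.95  1.95] [[-0.213 -0.93  -0.298  0.574]
 [-0.977  0.203  0.064  0.092]
 [ 0.001  0.305 -0.952  0.226]
 [ 0.     0.     0.     1.   ]]
159
brass 159 c [515.6 143.4] size [10.3 60.7] ang 97.4 z [0.022 0.023 0.024] bb [[0.5092, 0.164], [0.5171, 0.1731]]
[152 172 200][166 189  19  22] 383 c [609.1 259.6] size [56.7 69.1] ang 178.7 z [0.015 0.022 0.029] bb [[0.5749, 0.232], [0.643, 0.2871]]
[176 181  84][286 208  14   6] 23 c [ 560.5 -214.8] size [55.2  9.5] ang 0.1 z [0.014 0.016 0.019] bb [[0.5349, -0.2196], [0.586, -0.2109]]
[ 90 135 158][244 264  26  24] 243 c [517.3 137.9] size [74.4 69. ] ang 77.3 z [0.015 0.023 0.031] bb [[0.4798, 0.0995], [0.5377, 0.1738]]
[181 182 181][227 288  21  17] 229 c [524.6 229.2] size [39.2 64.6] ang 178.3 z [0.015 0.023 0.028] bb [[0.493, 0.2116], [0.5538, 0.2484]]
```

Call:
carry_out(series="0.003 0.014 0 0; 0.003 0.014 0 0; 0.003 0.014 0 0; 0.003 0.014 0 0; 0.003 0.014 0 0; 0.003 0.014 0 0; 0 0 0 0; -0.003 -0.02 0 0; -0.003 -0.03 0.01 0; -0.004 -0.04 0.03 0; 0 -0.05 0.04 0; 0 -0.06 0.02 0; 0 -0.06 0 0; 0 -0.06 0 -3; 0 -0.06 0 -3; 0 0 0 0; 0 0 0 0")

```text
time: 36.78
tool_pos: [0.5046, -0.1863, 0.1948]
tcp_rot: [-3.1, 0.503, 0.002]
wrist_force: [-0.0, 0.0, -1.6]
width: 0.133
grip_force: 54.4
```

```bash
python3 f.py t7; python3 s.py s7; python3 -c "
import cv2; a=cv2.imread('pics/t7.png'); cv2.imwrite('pics/t7c.png',cv2.resize(a[120:320,100:460],(792,440),interpolation=cv2.INTER_CUBIC))"
```

```text
[153 173 202][166 189  19  22] 380 c [609.5 260.2] size [57.1 70. ] ang 177.4 z [0.015 0.022 0.028] bb [[0.5773, 0.2322], [0.6432, 0.2869]]
[136 176 177][162 211  33  21] 370 c [532.6 246.8] size [98.6 61.4] ang 77.3 z [0.014 0.022 0.028] bb [[0.5122, 0.1987], [0.5677, 0.2961]]
[158 163  74][288 209  12   5] 26 c [ 555.  -211.7] size [45.2 13.7] ang 5.1 z [0.013 0.017 0.022] bb [[0.5337, -0.2196], [0.5779, -0.2047]]
[134 204 219][227 285  18  28] 228 c [528.4 242.9] size [ 41.7 105.7] ang 99.2 z [0.016 0.022 0.028] bb [[0.5059, 0.196], [0.5469, 0.2853]]
```

View pics/t7c.png

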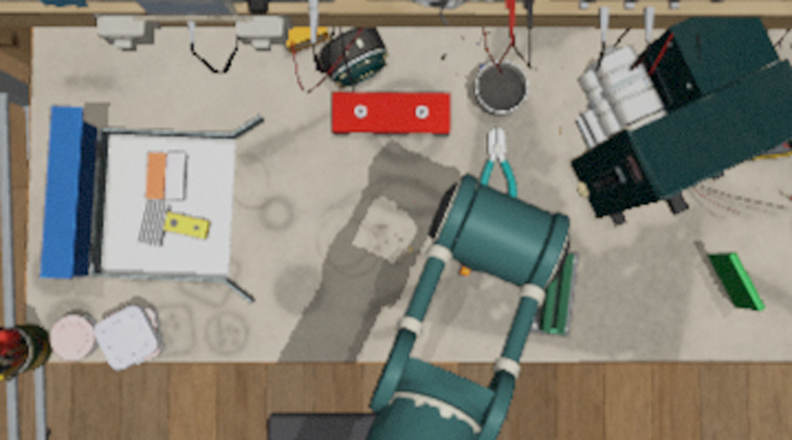

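All four pieces are well inside the pan: stubs at (165,175), aluminium at (150,222), brass at (187,225). Next the scraper goes back.

Call:
carry_out(series="-0.011 -0.022 0.001 1.75; -0.012 -0.023 0.001 1.75; -0.012 -0.023 0.001 1.75; -0.012 -0.023 0.001 1.75; -0.012 -0.022 0.001 1.75; -0.0115 -0.0215 0 1.7; 0 0 0 0; 0 0 0 0; 0 0 0 0")

```text
time: 38.0
tool_pos: [0.4358, -0.319, 0.2001]
tcp_rot: [-3.134, 0.213, -0.0]
wrist_force: [-0.0, 0.0, -0.7]
width: 0.128
grip_force: 54.6
```

```bash
sed -i 's/w3/w8/g' e.py; python3 w.py w8; python3 e.py
python3 - <<'E'
from m import *
P=np.load('w8.npy'); im=cv2.imread('pics/w8.png').astype(int)
g=(im[...,1]>im[...,2]+20)&(im[...,1]>im[...,0]+5)
rect(P,sel(P,(220,90,330,260),.04,.06)&g,'stand')
E
```

```text
38.05 [ 0.4358 -0.3191  0.2001] [-3.134  0.213 -0.   ] [-0.68  0.04  1.94  0.    1.16  1.03] [[-0.136 -0.943 -0.303  0.513]
 [-0.991  0.13   0.041 -0.331]
 [ 0.001  0.306 -0.952  0.33 ]
 [ 0.     0.     0.     1.   ]]
7655
strip 7655 c [ 442. -321.] size [12.9 79.2] ang 172.2 z [0.211 0.22  0.221] bb [[0.4062, -0.3307], [0.4809, -0.3131]]
stand 2545 c [ 437.2 -323.4] size [ 32.8 113.8] ang 172.5 z [0.045 0.052 0.055] bb [[0.3909, -0.3438], [0.4935, -0.3112]]
```

Call:
carry_out(series="-0.0013 -0.0022 0 0; 0 0 -0.02 0; 0 0 -0.02 0; 0 0 -0.015 0; 0 0 -0.01 0; 0 0 -0.01 0; 0 0 -0.01 0; 0 0 -0.008 0; 0 0 0 0; 0 0 0 0")

```text
time: 39.3
tool_pos: [0.4342, -0.3225, 0.1074]
tcp_rot: [3.134, -0.215, 0.001]
wrist_force: [0.8, -0.8, -1.2]
width: 0.138
grip_force: 54.7
```

Call:
carry_out(series="0 0 -0.003 0; 0 0 -0.002 0; 0 0 0 0; 0 0 0 0; 0 0 0 0")

```text
time: 39.92
tool_pos: [0.4341, -0.3223, 0.1023]
tcp_rot: [3.134, -0.215, 0.0]
wrist_force: [-1.0, -0.2, -0.8]
width: 0.131
grip_force: 54.7
```

Call:
carry_out(series="0 0 0 0; 0 0 0 0; 0 0 0 0; 0 0 0.01 0; 0 0 0.03 0; 0 0 0.05 0; 0 0 0.06 0; 0 0 0.06 0; 0 0 0.03 0; 0 0 0 0; 0 0 0 0", jaw=-0.2)

```text
time: 41.3
tool_pos: [0.4335, -0.3219, 0.3413]
tcp_rot: [-3.133, 0.215, 0.002]
wrist_force: [-0.9, -0.3, -0.2]
width: 0.402
grip_force: 0.0
```

```bash
python3 w.py w9; sed 's/w8/w9/g;s/>.1)/>.06)/' e.py > e9.py; python3 e9.py
python3 - <<'E'
from m import *
P=np.load('top0.npy'); m=sel(P,(110,160,150,260),.06,.3)
q=P[m]; 
for lo in np.arange(.06,.28,.04):
    a=q[(q[:,2]>lo)&(q[:,2]<lo+.04)]
    if len(a)>3: print(lo.round(2),len(a),np.percentile(a[:,1],[2,50,98]).round(3),np.percentile(a[:,0],[2,98]).round(3))
E
```

```text
41.35 [ 0.4333 -0.3217  0.3404] [-3.133  0.215  0.004] [-0.68 -0.04  1.76  0.    1.42  1.02] [[-0.138 -0.943 -0.304  0.51 ]
 [-0.99   0.131  0.042 -0.334]
 [ 0.     0.307 -0.952  0.471]
 [ 0.     0.     0.     1.   ]]
869
strip 869 c [ 435.2 -324.5] size [11.8 88.1] ang 172.0 z [0.119 0.121 0.123] bb [[0.3934, -0.334], [0.4785, -0.3146]]
0.06 253 [0.353 0.358 0.362] [0.467 0.673]
0.1 174 [0.353 0.357 0.362] [0.467 0.675]
0.22 1162 [0.318 0.339 0.36 ] [0.465 0.673]
```

Run:
```python
import numpy as np
P=np.load('top0.npy'); q=P[~np.isnan(P[...,2])]
for x in np.arange(.4,.75,.05):
    print(round(x,2),[ (lambda a: round(float(a.max()),3) if len(a) else None)(q[(abs(q[:,0]-x)<.025)&(abs(q[:,1]-y)<.0125)][:,2]) for y in np.arange(.375,.6,.025)])
```

```text
0.4 [0.048, 0.047, 0.157, 0.225, 0.207, 0.169, None, None, None]
0.45 [0.086, 0.01, 0.01, 0.008, 0.01, None, None, None, None]
0.5 [0.251, None, None, 0.007, 0.009, None, None, None, None]
0.55 [0.006, None, None, 0.008, 0.007, None, None, None, None]
0.6 [0.004, None, None, 0.009, 0.005, None, None, None, None]
0.65 [0.004, None, None, 0.01, 0.006, None, None, None, None]
0.7 [0.01, 0.009, 0.004, 0.01, 0.008, None, None, None, None]
```

Call:
carry_out(series="0.0086 0.045 0.004 2; 0.0086 0.045 0.004 2; 0.0086 0.045 0.004 2; 0.0086 0.045 0.004 2; 0.0086 0.045 0.004 2; 0.0086 0.045 0 2; 0.0086 0.045 0 2; 0.0086 0.045 0 2; 0.0086 0.045 0 2; 0.0086 0.045 0 2; 0.0086 0.045 0 2; 0.0086 0.045 0 2; 0.0086 0.045 0 2; 0.0086 0.045 0 2; 0 0 0 0; 0 0 0 0", jaw=-1)

```text
time: 43.35
tool_pos: [0.5537, 0.3071, 0.36]
tcp_rot: [3.091, 0.55, -0.006]
wrist_force: [0.2, -0.6, 0.5]
width: -0.0
grip_force: 0.0
```

Call:
carry_out(series="0.007 0.04 0 0; 0.007 0.04 0 0; 0.007 0.038 0 0; 0 0 0 0; 0 0 -0.03 0; 0 0 -0.035 0; 0 0 -0.035 0; 0 0 -0.03 0; 0 0 0 0; 0 0 0 0")

```text
time: 44.6
tool_pos: [0.5761, 0.4248, 0.2337]
tcp_rot: [-3.093, -0.548, -0.002]
wrist_force: [-0.7, 0.8, 0.2]
width: 0.001
grip_force: 0.0
```

Call:
carry_out(series="0 -0.025 -0.002 0; 0 -0.025 -0.002 0; 0 -0.025 -0.006 0; 0 -0.025 -0.006 0; 0 -0.025 -0.006 0; 0 -0.017 -0.011 0; 0 -0.017 -0.011 0; 0 -0.017 -0.011 0; 0 -0.015 -0.017 0; 0 -0.015 -0.017 0; 0 -0.008 -0.018 0; 0 -0.008 -0.018 0; 0 -0.002 -0.012 0; 0 -0.002 -0.012 0; 0 0 0 0")

```text
time: 46.48
tool_pos: [0.5746, 0.1996, 0.0818]
tcp_rot: [3.093, 0.55, -0.003]
wrist_force: [-0.4, 0.4, 0.7]
width: -0.004
grip_force: 0.0
```

Call:
carry_out(series="0 0 -0.008 0; 0 0 -0.006 0; 0 0 -0.004 0; 0 0 0 0; 0 0 0 0")

```text
time: 47.1
tool_pos: [0.5753, 0.1997, 0.0651]
tcp_rot: [-3.093, -0.55, 0.0]
wrist_force: [0.8, 0.2, -0.6]
width: 0.004
grip_force: 0.0
```

```bash
python3 s.py s9; python3 f.py t9 >/dev/null
python3 - <<'E'
from m import *
P=np.load('t9.npy'); im=cv2.imread('pics/t9.png')
blue=(im[...,0].astype(int)>im[...,2].astype(int)+50)
m=sel(P,(100,150,230,280),.01,.3)&blue; rect(P,m,'lid')
q=P[m]
for y in np.arange(.15,.36,.04):
    a=q[abs(q[:,1]-y)<.02]
    if len(a): print(round(y,2),len(a),np.median(a[:,2]).round(4))
E
```

```text
[168 174  79][286 208  14   6] 21 c [ 559.3 -215.9] size [ 7.6 52.9] ang 174.7 z [0.014 0.016 0.021] bb [[0.5333, -0.2185], [0.5843, -0.2107]]
lid 1683 c [565.9 257.6] size [203.7 215.6] ang 177.4 z [0.044 0.052 0.057] bb [[0.4669, 0.1557], [0.6718, 0.3549]]
0.15 321 0.0506
0.19 415 0.0512
0.23 169 0.0526
0.27 314 0.0516
0.31 352 0.052
0.35 112 0.0514
```

View pics/s9c.png

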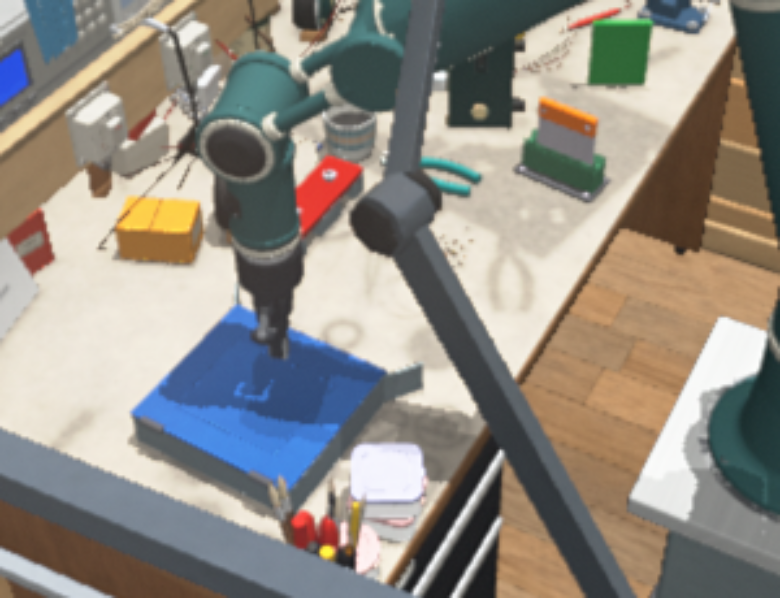

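The lid is flat at z ≈ 0.051 from hinge to front edge, so it is shut, and the scraper stands home in its stand at (565,140). I retreat and hand in.

Call:
carry_out(series="0 0 0.02 0; 0 0 0.05 0; 0 0 0.05 0; 0 0 0.05 0; 0 0 0.03 0; 0 0 0 0; 0 0 0 0; 0 0 0 0; 0 0 0 0")

```text
time: 48.32
tool_pos: [0.5746, 0.1994, 0.2634]
tcp_rot: [3.093, 0.549, -0.005]
wrist_force: [-0.4, -0.7, -0.2]
width: 0.003
grip_force: 0.0
```

Run:
```python
from m import *
im,P,K,T=cam('top')
m=sel(P,(100,150,230,280),.01,.3)&(im[...,0].astype(int)>im[...,2].astype(int)+50); rect(P,m,'lid')
H=cv2.cvtColor(im,cv2.COLOR_BGR2HSV)
rect(P,sel(P,(335,225,375,280),.08,.2)&(H[...,0]>6)&(H[...,0]<22)&(H[...,1]>150),'scraper')
print(bot.finish_job())
```

```text
lid 2567 c [564.8 257.5] size [203.  215.8] ang 177.9 z [0.045 0.051 0.057] bb [[0.4605, 0.1562], [0.6656, 0.3549]]
scraper 89 c [ 436.5 -320.5] size [12.8 86.5] ang 172.2 z [0.113 0.121 0.125] bb [[0.3942, -0.3292], [0.4771, -0.3104]]
the job is handed in; nothing more can be done
None
```

I handed the job in at about 48 s. Both stubs and the two offcuts present were inside the pan at the last look before the lid closed, the scraper is home in its stand, and the lid measures shut; the hand-in returned no verdict.

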